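# Find the plugged bore of a riveting fixture and seat its locating pin

### The job

Take the locating pin out of its wooden stand and fit it into the bore of the riveting fixture, fully home so that its collar lies flat on the sprung metal plate in the fixture's round window, then let go of it. The bore cannot be seen, because a plug of the same metal closes it flush and it may lie off the window's centre: feel for it by sliding the pin's tip over the plate under a light push until it drops in. Never push the sprung plate all the way down onto its stop, and leave the comb and the reed pack where they are.

Things in the scene. Friction and masses are not known exactly. Their poses are not given: they have to be found in the camera images.
- pin: Loose steel locating pin, 66 mm, 90 g, upright in the stand. From the tip up: round shank 12 mm diameter, 20 mm long, 1.8 mm chamfer at the tip; collar 26 mm diameter, 4 mm thick (20 to 24 mm above the tip); square head 20 x 20 mm, 42 mm tall (24 to 66 mm above the tip). Origin at the centre of the tip, z toward the head, x and y square to the head's flats.
- pin_tip (a point): Centre of the pin's tip (the body's origin).
- pin_head (a point): Point on the pin's axis 54 mm above the tip: grasp the head here, across two flats, so that the fingertips stay clear of what the collar rests on. In the stand it is 62 mm above the table.
- stand: Wooden block 70 x 60 x 28 mm, fixed to the table, with one 15 mm hole in the middle of its top in which the pin stands, its collar on the block's top (tip 8 mm above the table). Origin at the centre of the underside, z up.
- fixture: Riveting fixture, fixed to the table (or let into the 3 mm mat): dark foot 150 (along x) x 112 x 10 mm, on it a grey housing 110 x 110 mm with a dark cover, its top 43 mm above the table, with a round window of 52 mm diameter in its middle. In the window lies the plain aluminium top of the sprung bore plate, 3.5 mm below the cover's top. Origin at the centre of the underside, z up.
- window (a point): Centre of the window at the plate's top, 39.5 mm above the table; axes as the fixture's. The one vertical blind bore (13.5 mm diameter, over 20 mm deep, 1 mm chamfer) has its centre up to 6 mm from here along x and up to 6 mm along y, new each time. The flush aluminium plug in it slides down against about 3.5 N of friction and stays down.
- bore_plate (a joint): How far the sprung plate is pressed down, m: 0 at rest (top), 0.009 on its stop; beyond 0.0085 counts as on the stop. It starts to yield at about 3 N and takes about 2 N more per mm (3 mm: 9 N, 8 mm: 19 N). When the pin finds the bore, the plate springs up round it and the push falls to the plug's friction.
- comb: Harmonica comb, 128 x 12 x 34 mm, loose bystander on the 3 mm mat beyond the work. Origin at the centre of the underside.
- reed_pack: Pack of blue sheet blanks, 131 x 55 x 36 mm, loose bystander on the mat beyond the work. Origin at the centre of the underside.
Not all that is in view belongs to the job. There is more than one size of the pin; the one meant has the size given above.

How it is judged:
By the outcome, as a careful person would: the job done as asked, in the order asked, and still so for the second after the job is handed in, with the robot touching nothing.
It also fails if it takes over 72 s, if anything falls off the work surface, if the arm or the gripper's body presses on something with over 40 N, if the wrist force passes 120 N, or if a joint passes its speed limit or range.

### The arm

A 7-joint arm with a two-finger parallel gripper is mounted at the origin on the work surface; the furniture and walls round the work are solid. World frame = base frame: x ahead of the robot, y to its left, z up, the work surface at z = 0. Lengths are in mm, angles in rad, forces in N, time in s.
With the tool pointing down it reaches from about 400 to 875 mm from the base axis. Payload 4.4 kg.
Tool frame: the origin (TCP) lies between the finger pads; the fingertips stand 22 mm ahead of it and the grasp point (between the pads) lies 3 mm ahead of it; z points along the fingers, y is the line along which they close (so a half turn about z gives the same grasp; the last joint's range is limited). The gripper opens to 85 mm and grips with 20 to 120 N. Pads are 22 mm wide; open, the fingers measure 114 mm over their backs; the gripper's body (76 mm by 85 mm) begins 54 mm behind the grasp point. The pads swing forward as they close: fully open they stand 13 mm farther back than shut.
Start: joints at [-1.242, 0.628, 0.038, 1.517, -0.027, 0.996, -0.02], TCP at [249.984, 600.021, 253.313] pointing down, gripper open.
Joint ranges: [-3.06, 3.06], [-0.37, 2.12], [-1.25, 1.32], [0.18, 2.47], [-1.1, 4.24], [0.23, 1.98], [-2.94, 2.94]. Speed limits (rad/s): [2.57, 2.57, 3.14, 3.14, 3.14, 3.14, 3.14].

### API

Orientations are given as [roll, pitch, yaw] about the fixed x, y, z axes, in that order (R = Rz(yaw) Ry(pitch) Rx(roll)).
In Python, from cell import ctrl gives the robot as it stands.
- The arm moves only by the tool step_arm, never from a script. Its argument "plan" is a list of rows, each an object of numbers: "dx", "dy", "dz": the shift along the tool's x, y, z scaled (see below); "ax", "ay", "az": the turn, a rotation vector about the tool's x, y, z scaled (see below); "gripper": the opening, from 0 (shut) to 1 (fully open). A call has 1 to 20 rows; each row shifts and turns the commanded pose from where the row before left it, along the tool's axes as they then stand; what a row does not reach is not made up. The controller multiplies each number of a shift by 0.3 m and each number of a turn by 90 degrees. A row lasts 1/8 s, in which the tool goes at most 62.5 mm and 10.7 degrees, less where a joint would pass 70% of its speed; a pose out of reach is approached as far as the arm can. A call with a number of a shift or a turn outside -1 to 1 is refused whole. A call with a gripper value outside its range is refused whole. The fingers move at their own pace and stop on an object; the grip force is fixed at half the most. Time passes only in rows, so rows that do not move let the fingers close. It gives the time, the measured TCP pose, the force, the opening and the grip force at its end, in the units of the state.
- ctrl.read_state(): the state, without advancing time (a new reading comes with each control period).
- ctrl.get_image(name): name is "scene" or "top" or "wrist"; returns a dict with "color" (400x640x3 uint8, red, green, blue), "range_z" (400x640 float32, mm along the optical axis (not along the pixel's ray), 0 where there is no reading), "fx", "fy", "cx", "cy" (pixels), "T" (4x4, takes a point from camera to world coordinates); the wrist camera has in their place "T_tool_cam" (4x4, takes a point from camera to tool coordinates, whose origin is the TCP and whose axes are the flange's). Camera axes: x right, y down, z forward; pixel columns grow to the right and rows downward; lengths in mm; the calibration is good to about 2 mm. A picture is of the moment at which its call begins: read the wrist's pose just before it.
- ctrl.finish_job(): hands the job in; it is judged then, once.
The state is a dict: "clock": time; "qpos": joint angles; "qd": joint speeds; "tau": joint torques, N m; "eef_pos": TCP position; "tool_rot": TCP orientation; "force": force on the tool from outside, world axes, zero at the start; "torque": the same for the moment, N m; "width": finger opening in mm; "gripper_force": force on a finger pad.
Only numpy, scipy, OpenCV 4.12 (cv2) and the standard library are available. Lean on these libraries where they do the work, as an engineer would, in place of code of your own. Each camera call takes 0.05 s, during which the arm holds its last target. There are 200 camera calls.

## Working session

There is one attempt and no reset: what is moved stays moved. The work goes in short steps, Python scripts to look and compute and a tool call to move; the robot and the scene stay as the last step left them, time stands still between calls to the robot, and variables do not carry over. Pictures are saved under pics/ and viewed, at most 10 in all, crops included, and the job is handed in when it is done.

Besides the shell and the picture viewer there is one more tool, called after "Request:" as name([rows], argument=value, ...), one row to a line, values as JSON. step_arm: Moves the arm, as the interface text tells. Shifts and turns lie within -1 to 1; 1 stands for 0.3 m of shift or 90 degrees of turn. Its arguments: {"type":"object","properties":{"plan":{"type":"array"}},"required":["plan"]}

```bash
mkdir -p pics; cat > h.py <<'E'
import numpy as np, cv2
from cell import ctrl
from scipy.spatial.transform import Rotation as R
def Ttool(s): 
    T=np.eye(4); T[:3,:3]=R.from_euler('xyz',s['tool_rot']).as_matrix(); T[:3,3]=s['eef_pos']; return T
def grab(n):
    s=ctrl.read_state(); im=ctrl.get_image(n)
    im['W']=im['T'] if 'T' in im else Ttool(s)@im['T_tool_cam']
    return im
def cloud(im):
    z=im['range_z']; v,u=np.mgrid[:z.shape[0],:z.shape[1]]
    P=np.stack([(u-im['cx'])/im['fx']*z,(v-im['cy'])/im['fy']*z,z],-1)
    P=P@np.array(im['W'])[:3,:3].T+np.array(im['W'])[:3,3]; P[z==0]=np.nan
    return P
def save(im,name): cv2.imwrite('pics/'+name,im['color'][:,:,::-1])
E
python3 - <<'E'
from h import *
s=ctrl.read_state(); print({k:(np.round(v,3).tolist()) for k,v in s.items()})
a=grab('top');b=grab('scene')
np.savez('a.npz',P=cloud(a),c=a['color']);np.savez('b.npz',P=cloud(b),c=b['color'])
c=np.vstack([a['color'],b['color']])
save(a,'top.png');save(b,'scene.png')
E
```

```text
{'clock': 0.0, 'qpos': [-1.242, 0.629, 0.038, 1.518, -0.027, 0.996, -0.02], 'qd': [-0.0, 0.002, 0.001, 0.0, -0.0, 0.001, 0.001], 'tau': [0.0, -56.34, 1.227, -19.343, 0.011, 0.011, -0.0], 'eef_pos': [249.759, 599.478, 252.383], 'tool_rot': [-3.14, 0.0, 2.747], 'force': [0.011, 0.863, 0.29], 'torque': [-0.017, -0.048, -0.005], 'gripper_force': 0.0, 'width': 85.715}
```

View pics/top.png

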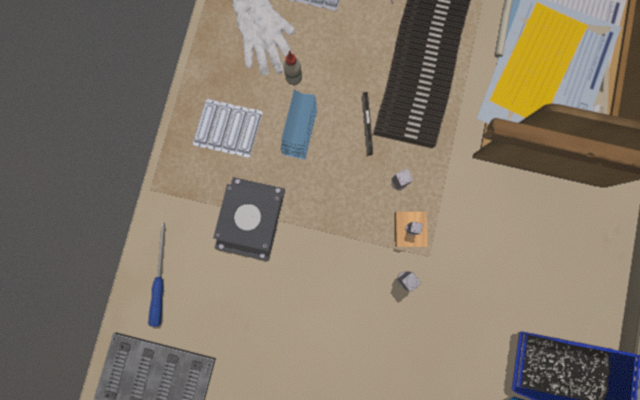

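View pics/scene.png

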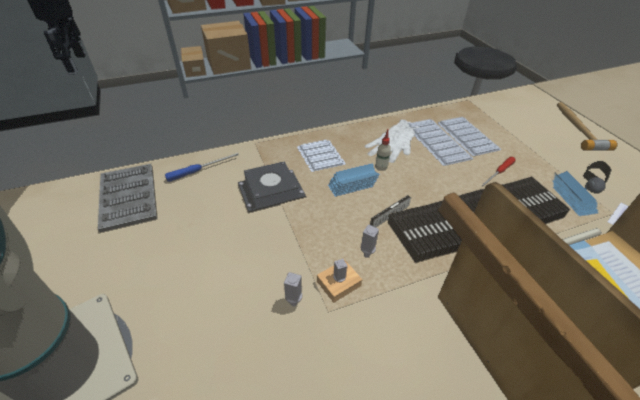

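The top view shows the fixture at about (248,217) with its window. The orange wooden stand is at (411,230), with a pin in it at (415,228). Two other grey square-headed parts stand at (402,178) on the mat and (408,282) on the table. The pin in the stand fits the description (upright in the stand, 20 mm head). I'll measure all three and check a crop.

```bash
python3 - <<'E'
from h import *
d=np.load('a.npz');P=d['P'];c=d['c']
def blob(u0,u1,v0,v1,z0,z1,n):
    q=P[v0:v1,u0:u1].reshape(-1,3); q=q[(q[:,2]>z0)&(q[:,2]<z1)]
    if len(q)<4: print(n,'few',len(q));return
    (cx,cy),(w,h),ang=cv2.minAreaRect(q[:,:2].astype(np.float32))
    print(n,len(q),'med',np.median(q,0).round(1),'rect',np.round([cx,cy,w,h,ang],1),'zmax',np.nanmax(q[:,2]).round(1))
blob(390,435,205,255,54,90,'pin'); blob(385,435,205,260,22,33,'stand')
blob(385,425,160,197,45,100,'A');blob(390,430,262,300,45,100,'B')
blob(205,295,170,270,39,60,'cover');blob(205,295,170,270,34.,60,'housing');blob(242,254,211,223,20,60,'plate')
g=cv2.cvtColor(c,cv2.COLOR_RGB2GRAY)
m=((g>150)).astype(np.uint8); m[:200]=0;m[235:]=0;m[:,:230]=0;m[:,266:]=0
v,u=np.nonzero(m);print('window px',u.mean(),v.mean(),len(u)); print(np.nanmean(P[v,u],0), np.ptp(P[v,u],axis=0))
crop=np.hstack([cv2.resize(c[155:305,340:480],None,fx=3,fy=3,interpolation=2),cv2.resize(np.load('b.npz')['c'][215:315,270:390],(378,450))])[:,:,::-1]
cv2.imwrite('pics/crop.png',crop[:,:800])
E
```

```text
pin 139 med [ 491.7 -142.8   73.1] rect [ 492.6 -144.2   19.8   20.3   76.1] zmax 77.4
stand 906 med [ 490.6 -141.    27.2] rect [ 492.4 -144.4   60.4   67.    88.5] zmax 32.3
A 267 med [ 584.  -120.1   87.5] rect [ 585.8 -123.6   26.    26.4   22.3] zmax 93.1
B 278 med [ 395.4 -124.1   84.9] rect [ 394.2 -126.8   26.8   26.1   37. ] zmax 89.7
cover 2883 med [523.8 176.1  42.2] rect [524.  176.4 110.5 110.   75.7] zmax 50.2
housing 3210 med [523.5 176.   42. ] rect [524.  176.4 110.8 110.   75.7] zmax 50.2
plate 143 med [525.2 174.7  39.1] rect [524.8 175.3  22.3  22.2  88.7] zmax 43.2
window px 247.025 216.83461538461538 520
[524.07335884 176.16084475  38.99675881] [nan nan nan]
```

View pics/crop.png

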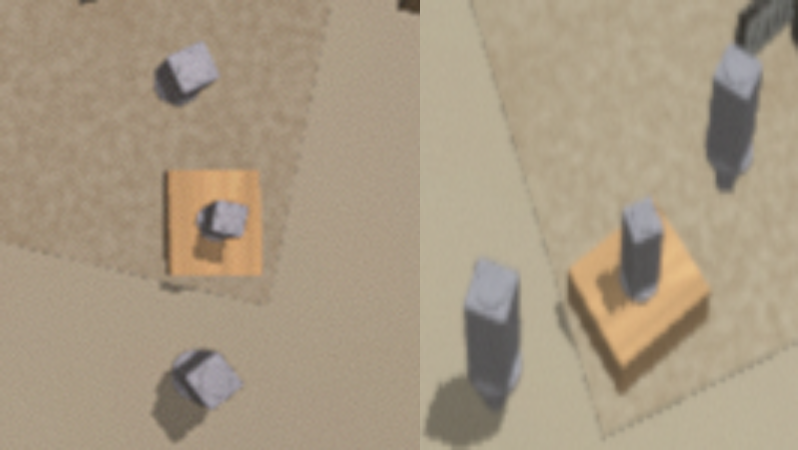

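The pin in the stand, at (415,228), is the right one: its head measures 20 x 20 mm with the top at about 74 mm. The ones at (402,178) and (408,282) have 26 mm heads and are about 90 mm tall. Next I'll check obstacles along the path and work out the move.

```bash
cat >> h.py <<'E'
def plan(target,yawdeg=None):
    """numbers (scaled, tool axes) to go from the measured pose to the target; turn first"""
    s=ctrl.read_state(); y=s['tool_rot'][2]
    az=0
    if yawdeg is not None:
        d=(yawdeg-np.degrees(y)+90)%180-90; az=-d/90; y+=np.radians(d)
    v=(np.array(target)-s['eef_pos'])
    t=np.array([np.cos(y)*v[0]+np.sin(y)*v[1], np.sin(y)*v[0]-np.cos(y)*v[1], -v[2]])
    print('pos',np.round(s['eef_pos'],1),'rot',np.round(np.degrees(s['tool_rot']),1),'F',np.round(s['force'],1),'w',round(s['width'],1),'grip',round(s['gripper_force'],1),'t',round(s['clock'],2))
    print('  az',round(az,3),'d',np.round(t/300,3),'dist',np.linalg.norm(v).round(1))
E
python3 - <<'E'
from h import *
P=np.load('a.npz')['P'].reshape(-1,3)
for c in [(492,-144),(524,176)]:
  for r in (60,90,120,150,200):
    q=P[np.hypot(P[:,0]-c[0],P[:,1]-c[1])<r]; i=np.nanargmax(q[:,2]); print(c,r,q[i].round())
plan([524,176,250],166); 
y=np.radians(166);v=np.array([492-524,-144-176,-60]);print(np.array([np.cos(y)*v[0]+np.sin(y)*v[1], np.sin(y)*v[0]-np.cos(y)*v[1], -v[2]])/300)
E
```

```text
(492, -144) 60 [ 495. -140.   77.]
(492, -144) 90 [ 578. -123.   92.]
(492, -144) 120 [ 583. -132.   93.]
(492, -144) 150 [ 583. -132.   93.]
(492, -144) 200 [ 635. -283.  306.]
(524, 176) 60 [526. 136.  47.]
(524, 176) 90 [466. 142.  50.]
(524, 176) 120 [466. 142.  50.]
(524, 176) 150 [466. 142.  50.]
(524, 176) 200 [466. 142.  50.]
pos [249.8 599.5 252.5] rot [-179.9    0.   157.4] F [-1.1 -0.4  0.4] w 85.4 grip 0.0 t 0.1
  az -0.096 d [-1.228 -1.149  0.008] dist 504.5
[-0.15455181 -1.06078711  0.2       ]
```

Request:
step_arm([
  {"az": -0.096,"gripper": 1},
  {"dx": -0.06,"dy": -0.055,"gripper": 1},
  {"dx": -0.123,"dy": -0.115,"gripper": 1},
  {"dx": -0.123,"dy": -0.115,"gripper": 1},
  {"dx": -0.123,"dy": -0.115,"gripper": 1},
  {"dx": -0.123,"dy": -0.115,"gripper": 1},
  {"dx": -0.123,"dy": -0.115,"gripper": 1},
  {"dx": -0.123,"dy": -0.115,"gripper": 1},
  {"dx": -0.123,"dy": -0.115,"gripper": 1},
  {"dx": -0.123,"dy": -0.115,"gripper": 1},
  {"dx": -0.123,"dy": -0.115,"gripper": 1},
  {"dx": -0.06,"dy": -0.055,"gripper": 1},
  {"gripper": 1},
  {"gripper": 1},
])

```text
invalid input
```

```bash
python3 - <<'E'
from h import *
plan([524,176,250],166)
im=grab('wrist'); P=cloud(im); save(im,'w1.png'); np.savez('w1.npz',P=P,c=im['color'])
q=P.reshape(-1,3); q=q[(abs(q[:,0]-524)<85)&(abs(q[:,1]-176)<85)&(q[:,2]>41.)&(q[:,2]<48)]
print(len(q),np.round(cv2.minAreaRect(q[:,:2].astype(np.float32))[0:3][0],1),cv2.minAreaRect(q[:,:2].astype(np.float32)),np.median(q[:,2]))
plan([492,-144,190],166)
E
```

```text
pos [249.8 599.5 252.5] rot [-179.9    0.   157.4] F [-1.1 -0.4  0.4] w 85.4 grip 0.0 t 0.1
  az -0.096 d [-1.228 -1.149  0.008] dist 504.5
0 [0. 0.] ((0.0, 0.0), (0.0, 0.0), 0.0) nan
pos [249.8 599.6 252.6] rot [-179.9    0.   157.4] F [-0.2 -0.4  0.6] w 85.5 grip 0.0 t 0.15
  az -0.096 d [-1.383 -2.21   0.209] dist 784.5
  return _methods._mean(a, axis=axis, dtype=dtype,
  ret = ret.dtype.type(ret / rcount)
```

View pics/w1.png

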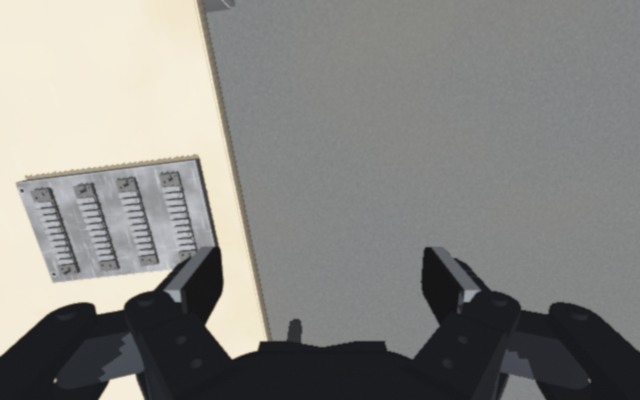

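The wrist picture still shows the start area (tray at about (120,215), fingers at the bottom), because the plan was refused. Rows probably need all seven numbers, so I'll retry with every key.

Request:
step_arm([
  {"dx": 0,"dy": 0,"dz": 0,"ax": 0,"ay": 0,"az": -0.096,"gripper": 1},
  {"dx": -0.06,"dy": -0.055,"dz": 0,"ax": 0,"ay": 0,"az": 0,"gripper": 1},
  {"dx": -0.123,"dy": -0.115,"dz": 0,"ax": 0,"ay": 0,"az": 0,"gripper": 1},
  {"dx": -0.123,"dy": -0.115,"dz": 0,"ax": 0,"ay": 0,"az": 0,"gripper": 1},
  {"dx": -0.123,"dy": -0.115,"dz": 0,"ax": 0,"ay": 0,"az": 0,"gripper": 1},
  {"dx": -0.123,"dy": -0.115,"dz": 0,"ax": 0,"ay": 0,"az": 0,"gripper": 1},
  {"dx": -0.123,"dy": -0.115,"dz": 0,"ax": 0,"ay": 0,"az": 0,"gripper": 1},
  {"dx": -0.123,"dy": -0.115,"dz": 0,"ax": 0,"ay": 0,"az": 0,"gripper": 1},
  {"dx": -0.123,"dy": -0.115,"dz": 0,"ax": 0,"ay": 0,"az": 0,"gripper": 1},
  {"dx": -0.123,"dy": -0.115,"dz": 0,"ax": 0,"ay": 0,"az": 0,"gripper": 1},
  {"dx": -0.123,"dy": -0.115,"dz": 0,"ax": 0,"ay": 0,"az": 0,"gripper": 1},
  {"dx": -0.06,"dy": -0.055,"dz": 0,"ax": 0,"ay": 0,"az": 0,"gripper": 1},
  {"dx": 0,"dy": 0,"dz": 0,"ax": 0,"ay": 0,"az": 0,"gripper": 1},
  {"dx": 0,"dy": 0,"dz": 0,"ax": 0,"ay": 0,"az": 0,"gripper": 1},
])

```text
clock: 1.9
eef_pos: [523.4, 179.0, 253.1]
tool_rot: [3.141, -0.001, 2.899]
force: [-1.1, 1.3, -0.2]
width: 85.4
gripper_force: 0.0
```

```bash
python3 - <<'E'
from h import *
im=grab('wrist'); P=cloud(im); save(im,'w2.png'); np.savez('w2.npz',P=P,c=im['color'])
q=P.reshape(-1,3); q=q[(abs(q[:,0]-524)<85)&(abs(q[:,1]-176)<85)&(q[:,2]>41.)&(q[:,2]<48)]
if len(q)>10: print(len(q),np.round(cv2.minAreaRect(q[:,:2].astype(np.float32))[0],1),cv2.minAreaRect(q[:,:2].astype(np.float32)),np.median(q[:,2]))
plan([492,-144,190],166)
E
```

```text
9755 [524.7 173.9] ((524.6616821289062, 173.9134063720703), (110.07374572753906, 109.96261596679688), 75.82109069824219) 43.55898526956315
pos [523.3 179.4 253.2] rot [ 1.800e+02 -1.000e-01  1.662e+02] F [0.4 0.5 0.9] w 85.4 grip 0.0 t 1.95
  az 0.002 d [-0.16  -1.071  0.211] dist 331.0
```

View pics/w2.png

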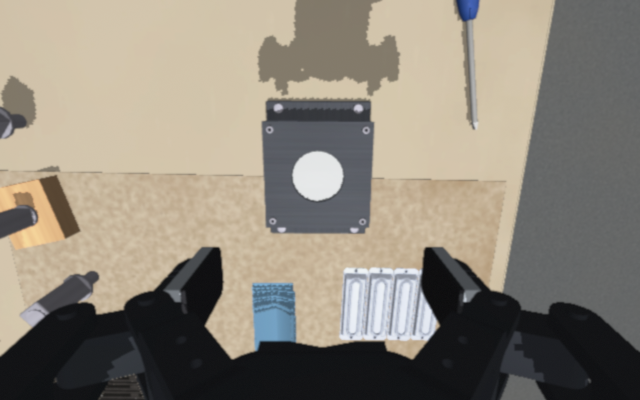

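The wrist view shows the fixture window at (318,176), the stand at (35,220), and the blue reed pack at (273,310). Both cameras agree on the fixture centre to about 2 mm. I'll go above the pin.

Request:
step_arm([
  {"dx": -0.013,"dy": -0.09,"dz": 0.017,"ax": 0,"ay": 0,"az": 0,"gripper": 1},
  {"dx": -0.027,"dy": -0.178,"dz": 0.035,"ax": 0,"ay": 0,"az": 0,"gripper": 1},
  {"dx": -0.027,"dy": -0.178,"dz": 0.035,"ax": 0,"ay": 0,"az": 0,"gripper": 1},
  {"dx": -0.027,"dy": -0.178,"dz": 0.035,"ax": 0,"ay": 0,"az": 0,"gripper": 1},
  {"dx": -0.027,"dy": -0.178,"dz": 0.035,"ax": 0,"ay": 0,"az": 0,"gripper": 1},
  {"dx": -0.027,"dy": -0.178,"dz": 0.035,"ax": 0,"ay": 0,"az": 0,"gripper": 1},
  {"dx": -0.013,"dy": -0.09,"dz": 0.017,"ax": 0,"ay": 0,"az": 0,"gripper": 1},
  {"dx": 0,"dy": 0,"dz": 0,"ax": 0,"ay": 0,"az": 0,"gripper": 1},
  {"dx": 0,"dy": 0,"dz": 0,"ax": 0,"ay": 0,"az": 0,"gripper": 1},
])

```text
clock: 3.08
eef_pos: [494.0, -143.1, 190.7]
tool_rot: [3.14, 0.0, 2.9]
force: [0.6, 0.3, -0.2]
width: 85.3
gripper_force: 0.0
```

```bash
python3 - <<'E'
from h import *
im=grab('wrist'); P=cloud(im); save(im,'w3.png'); np.savez('w3.npz',P=P,c=im['color'])
A=P.reshape(-1,3)
def rect(q,n): 
    if len(q)>5: print(n,len(q),cv2.minAreaRect(q[:,:2].astype(np.float32)),np.median(q,0).round(1))
for z0,z1,r in [(70,80,25),(72,76,25),(23,33,50)]:
    rect(A[(np.hypot(A[:,0]-492,A[:,1]+143)<r)&(A[:,2]>z0)&(A[:,2]<z1)],(z0,z1))
plan([492,-144,100],166)
E
```

```text
(70, 80) 718 ((492.4232482910156, -146.932861328125), (19.589900970458984, 19.8877010345459), 76.232666015625) [ 491.8 -146.7   74.9]
(72, 76) 602 ((492.4232482910156, -146.932861328125), (19.589900970458984, 19.8877010345459), 76.232666015625) [ 492.1 -146.8   74.8]
(23, 33) 4407 ((492.9858703613281, -146.89039611816406), (59.97161102294922, 70.52933502197266), 88.27140808105469) [ 485.2 -144.1   28.6]
pos [ 494.1 -142.9  190.8] rot [179.9   0.  166.2] F [ 0.5  0.4 -0. ] w 85.0 grip 0.0 t 3.12
  az 0.002 d [ 0.006 -0.005  0.303] dist 90.8
```

View pics/w3.png

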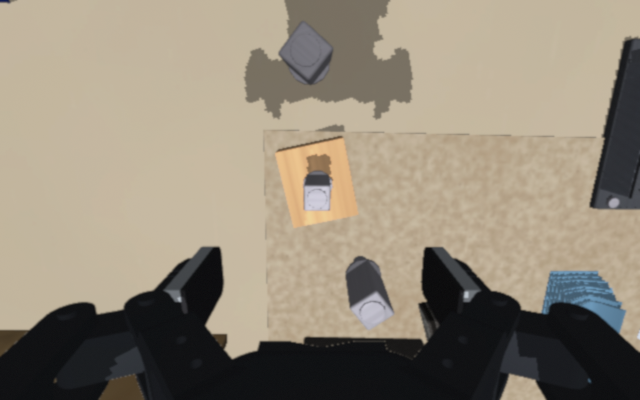

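The crop from close by shows the pin in the stand at (317,190), and the stand around it. The larger ones are at (306,52) and (370,295), clear of the fingers. The two cameras differ by 2.5 mm in y, so I'll take the mean (492.5, -145.5) and descend to TCP z of about 65.

Request:
step_arm([
  {"dx": 0.003,"dy": -0.01,"dz": 0.1,"ax": 0,"ay": 0,"az": 0,"gripper": 1},
  {"dx": 0,"dy": 0,"dz": 0.12,"ax": 0,"ay": 0,"az": 0,"gripper": 1},
  {"dx": 0,"dy": 0,"dz": 0.12,"ax": 0,"ay": 0,"az": 0,"gripper": 1},
  {"dx": 0,"dy": 0,"dz": 0.05,"ax": 0,"ay": 0,"az": 0,"gripper": 1},
  {"dx": 0,"dy": 0,"dz": 0.029,"ax": 0,"ay": 0,"az": 0,"gripper": 1},
  {"dx": 0,"dy": 0,"dz": 0,"ax": 0,"ay": 0,"az": 0,"gripper": 1},
  {"dx": 0,"dy": 0,"dz": 0,"ax": 0,"ay": 0,"az": 0,"gripper": 1},
])

```text
clock: 4.0
eef_pos: [492.6, -148.2, 65.8]
tool_rot: [-3.142, 0.002, 2.898]
force: [-0.4, 0.1, -0.1]
width: 85.1
gripper_force: 0.0
```

Request:
step_arm([
  {"dx": 0,"dy": 0,"dz": 0,"ax": 0,"ay": 0,"az": 0,"gripper": 0},
  {"dx": 0,"dy": 0,"dz": 0,"ax": 0,"ay": 0,"az": 0,"gripper": 0},
  {"dx": 0,"dy": 0,"dz": 0,"ax": 0,"ay": 0,"az": 0,"gripper": 0},
  {"dx": 0,"dy": 0,"dz": 0,"ax": 0,"ay": 0,"az": 0,"gripper": 0},
  {"dx": 0,"dy": 0,"dz": 0,"ax": 0,"ay": 0,"az": 0,"gripper": 0},
  {"dx": 0,"dy": 0,"dz": 0,"ax": 0,"ay": 0,"az": 0,"gripper": 0},
  {"dx": 0,"dy": 0,"dz": 0,"ax": 0,"ay": 0,"az": 0,"gripper": 0},
  {"dx": 0,"dy": 0,"dz": 0,"ax": 0,"ay": 0,"az": 0,"gripper": 0},
])

```text
clock: 5.0
eef_pos: [492.0, -148.1, 65.2]
tool_rot: [3.142, 0.0, 2.898]
force: [0.3, -0.8, 5.8]
width: 19.1
gripper_force: 58.8
```

Request:
step_arm([
  {"dx": 0,"dy": 0,"dz": -0.03,"ax": 0,"ay": 0,"az": 0,"gripper": 0},
  {"dx": 0,"dy": 0,"dz": -0.1,"ax": 0,"ay": 0,"az": 0,"gripper": 0},
  {"dx": 0,"dy": 0,"dz": -0.15,"ax": 0,"ay": 0,"az": 0,"gripper": 0},
  {"dx": 0,"dy": 0,"dz": -0.05,"ax": 0,"ay": 0,"az": 0,"gripper": 0},
  {"dx": 0.012,"dy": 0.08,"dz": 0,"ax": 0,"ay": 0,"az": 0,"gripper": 0},
  {"dx": 0.023,"dy": 0.16,"dz": 0,"ax": 0,"ay": 0,"az": 0,"gripper": 0},
  {"dx": 0.024,"dy": 0.16,"dz": 0,"ax": 0,"ay": 0,"az": 0,"gripper": 0},
  {"dx": 0.024,"dy": 0.16,"dz": 0,"ax": 0,"ay": 0,"az": 0,"gripper": 0},
  {"dx": 0.024,"dy": 0.16,"dz": 0,"ax": 0,"ay": 0,"az": 0,"gripper": 0},
  {"dx": 0.023,"dy": 0.16,"dz": 0,"ax": 0,"ay": 0,"az": 0,"gripper": 0},
  {"dx": 0.015,"dy": 0.12,"dz": 0,"ax": 0,"ay": 0,"az": 0,"gripper": 0},
  {"dx": 0.01,"dy": 0.07,"dz": 0,"ax": 0,"ay": 0,"az": 0,"gripper": 0},
  {"dx": 0,"dy": 0,"dz": 0,"ax": 0,"ay": 0,"az": 0,"gripper": 0},
  {"dx": 0,"dy": 0,"dz": 0,"ax": 0,"ay": 0,"az": 0,"gripper": 0},
  {"dx": 0,"dy": 0,"dz": 0,"ax": 0,"ay": 0,"az": 0,"gripper": 0},
])

```text
clock: 6.88
eef_pos: [524.4, 172.5, 163.9]
tool_rot: [-3.14, -0.0, 2.895]
force: [0.6, -0.7, -0.8]
width: 18.9
gripper_force: 59.4
```

```bash
python3 - <<'E'
from h import *
plan([524.4,175,165],166)
im=grab('wrist'); P=cloud(im); save(im,'w4.png'); np.savez('w4.npz',P=P,c=im['color'],W=im['W'],K=[im['fx'],im['fy'],im['cx'],im['cy']])
A=P.reshape(-1,3)
q=A[(abs(A[:,0]-524)<70)&(abs(A[:,1]-176)<70)&(A[:,2]>41)&(A[:,2]<46)];print(cv2.minAreaRect(q[:,:2].astype(np.float32)))
g=cv2.cvtColor(im['color'],cv2.COLOR_RGB2GRAY)
n,l,st,ce=cv2.connectedComponentsWithStats((g>185).astype(np.uint8))
for i in range(1,n):
    if st[i,4]>300: 
        cs,_=cv2.findContours((l==i).astype(np.uint8),0,1); h=cv2.convexHull(cs[0]); e=cv2.fitEllipse(h)if len(h)>5 else None; print(st[i],ce[i],e)
T=np.array(im['T_tool_cam']);print(T.round(2).tolist(),im['fx'],im['cx'],im['cy'])
for p in ([0,0,57],[0,0,37]):
    c=np.linalg.inv(T)@np.array(p+[1.]);print(p,im['fx']*c[0]/c[2]+im['cx'],im['fy']*c[1]/c[2]+im['cy'])
E
```

```text
pos [524.4 172.5 163.9] rot [-179.9   -0.   165.9] F [ 0.6 -0.7 -0.8] w 18.9 grip 59.4 t 6.88
  az -0.002 d [ 0.002  0.008 -0.004] dist 2.8
((524.972900390625, 173.95864868164062), (110.30504608154297, 109.8421630859375), 75.86437225341797)
[    0     0   288   389 81453] [124.28583355 156.08943808] ((128.4478302001953, 132.21072387695312), (307.9582214355469, 677.6815185546875), 7.666882038116455)
[  377     0   258   340 60065] [499.80869059 143.57113127] ((505.9237976074219, 25.13507080078125), (247.5970916748047, 770.4889526367188), 5.303271770477295)
[ 291  166   68   58 3101] [324.28926153 194.65688488] ((324.1566467285156, 194.92588806152344), (64.0016860961914, 68.21075439453125), 87.4051742553711)
[ 291  287   64   59 2763] [322.54433587 318.67173362] ((324.02520751953125, 314.626708984375), (66.22667694091797, 75.81610870361328), 93.35018920898438)
[[0.0, -0.97, -0.26, 65.91], [1.0, 0.0, -0.0, 0.29], [0.0, -0.26, 0.97, -121.12], [0.0, 0.0, 0.0, 1.0]] 331.8668300205131 321.8703925836292 196.2816644109029
[0, 0, 57] 321.4814602719319 226.36968677982966
[0, 0, 37] 321.4196733100788 239.98784755416057
```

View pics/w4.png

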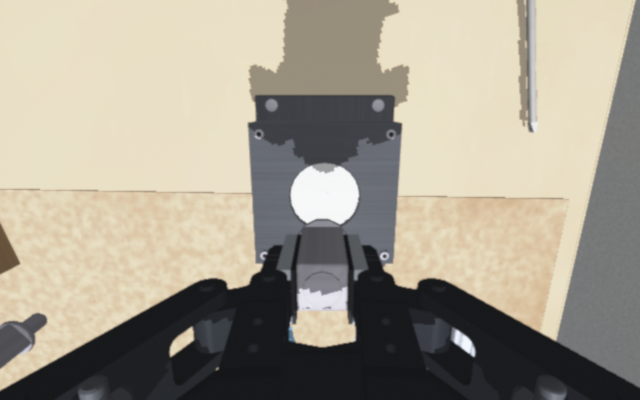

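The pin is held upright. The window is at (324,195), with the collar's edge just below it at (322,220). I'll measure the pin in the same camera frame, which cancels the calibration error.

```bash
python3 - <<'E'
from h import *
d=np.load('w4.npz');P=d['P'];s=ctrl.read_state()
t=(P-np.array(s['eef_pos']))@R.from_euler('xyz',s['tool_rot']).as_matrix()
for v in range(216,320,6):
    print(v,[np.round(t[v,u],1).tolist() for u in (308,322,336)])
row=t[226:300]; m=(row[...,2]>-12)&(row[...,2]<60)&(abs(row[...,0])<30)&(abs(row[...,1])<14)
q=row[m];f=q[(q[:,2]>10)&(q[:,2]<30)];print(len(q),np.median(f,0).round(2))
q=t.reshape(-1,3);e=q[(q[:,2]>28)&(q[:,2]<42)&(np.hypot(q[:,0],q[:,1])<20)];print('collar',len(e),e.min(0).round(1) if len(e) else'',e.max(0).round(1) if len(e) else'')
A=P.reshape(-1,3);k=A[(abs(A[:,0]-524)<70)&(abs(A[:,1]-176)<70)&(A[:,2]>41)&(A[:,2]<46)]
c=cv2.minAreaRect(k[:,:2].astype(np.float32))[0]
print('window in tool',((np.array([*c,39.5])-s['eef_pos'])@R.from_euler('xyz',s['tool_rot']).as_matrix()).round(2))
E
```

```text
216 [[-16.1, -11.0, 123.6], [-15.8, -0.1, 122.8], [-16.4, 10.8, 124.5]]
222 [[10.2, -7.0, 35.7], [11.1, -0.0, 33.0], [-20.7, 10.8, 122.8]]
228 [[9.5, -6.8, 28.9], [9.6, -0.0, 28.8], [9.1, 6.7, 30.1]]
234 [[9.8, -6.4, 20.6], [9.7, -0.0, 20.7], [9.4, 6.4, 21.6]]
240 [[9.7, -6.1, 13.6], [9.4, -0.0, 14.5], [9.8, 6.1, 13.4]]
246 [[9.6, -5.9, 7.4], [8.9, -0.0, 9.0], [9.1, 5.9, 8.6]]
252 [[9.4, -5.7, 1.9], [9.2, -0.0, 2.4], [9.1, 5.6, 2.6]]
258 [[9.6, -5.4, -4.0], [9.6, -0.0, -4.0], [9.3, 5.4, -3.2]]
264 [[9.8, -5.2, -9.4], [9.1, -0.0, -7.9], [9.1, 5.2, -7.9]]
270 [[7.6, -5.2, -9.9], [7.4, -0.0, -9.4], [7.1, 5.2, -8.8]]
276 [[5.1, -5.2, -9.7], [4.9, -0.0, -9.5], [4.6, 5.2, -8.8]]
282 [[3.0, -5.2, -10.5], [2.8, -0.0, -10.1], [3.3, 5.1, -10.9]]
288 [[-0.2, -5.3, -9.2], [0.0, -0.0, -9.6], [0.0, 5.2, -9.6]]
294 [[-2.1, -5.3, -10.3], [-2.3, -0.0, -10.0], [-2.0, 5.2, -10.4]]
300 [[-4.4, -5.3, -10.7], [-4.5, -0.0, -10.5], [-4.9, 5.3, -9.9]]
306 [[-7.8, -5.4, -9.4], [-7.2, -0.0, -10.4], [-7.8, 5.3, -9.4]]
312 [[-125.8, -13.6, 159.5], [-126.5, -0.1, 160.5], [-125.7, 13.4, 159.3]]
318 [[-133.8, -13.8, 161.2], [-132.7, -0.1, 159.7], [-133.3, 13.6, 160.7]]
4307 [ 9.51 -0.04 17.27]
collar 343 [  4.4 -12.1  28. ] [12.3 11.5 36.8]
window in tool [ -0.23   1.35 124.44]
```

Request:
step_arm([
  {"dx": 0.001,"dy": 0.0065,"dz": 0.08,"ax": 0,"ay": 0,"az": 0,"gripper": 0},
  {"dx": 0,"dy": 0,"dz": 0.08,"ax": 0,"ay": 0,"az": 0,"gripper": 0},
  {"dx": 0,"dy": 0,"dz": 0.04,"ax": 0,"ay": 0,"az": 0,"gripper": 0},
  {"dx": 0,"dy": 0,"dz": 0.01,"ax": 0,"ay": 0,"az": 0,"gripper": 0},
  {"dx": 0,"dy": 0,"dz": 0,"ax": 0,"ay": 0,"az": 0,"gripper": 0},
  {"dx": 0,"dy": 0,"dz": 0,"ax": 0,"ay": 0,"az": 0,"gripper": 0},
])

```text
clock: 7.68
eef_pos: [525.0, 176.7, 101.7]
tool_rot: [3.141, 0.001, 2.897]
force: [-0.6, -0.1, -1.4]
width: 18.9
gripper_force: 59.3
```

```bash
python3 - <<'E'
from h import *
im=grab('wrist'); s=ctrl.read_state();P=cloud(im);A=P.reshape(-1,3)
k=A[(abs(A[:,0]-524)<70)&(abs(A[:,1]-176)<70)&(A[:,2]>40.5)&(A[:,2]<47)]
c=cv2.minAreaRect(k[:,:2].astype(np.float32));print(c)
print('window in tool',((np.array([*c[0],39.5])-s['eef_pos'])@R.from_euler('xyz',s['tool_rot']).as_matrix()).round(2))
plan([524.8,174.5,100])
save(im,'w5.png')
g=cv2.cvtColor(im['color'],cv2.COLOR_RGB2GRAY)
b=(g>185).astype(np.uint8); r=b[150:200]; 
for v in (150,160,170,180,190,200): u=np.nonzero(b[v,270:380])[0]; print(v,u.min()+270 if len(u) else 0,u.max()+270 if len(u) else 0)
E
```

```text
((524.4780883789062, 174.16598510742188), (110.53026580810547, 109.65785217285156), 75.75894927978516)
window in tool [-6.000e-02 -2.700e+00  6.211e+01]
pos [525.  176.8 101.6] rot [1.80e+02 1.00e-01 1.66e+02] F [-0.4  0.6 -1.1] w 19.0 grip 59.3 t 7.72
  az 0 d [-0.001 -0.007  0.005] dist 2.8
150 0 0
160 0 0
170 0 0
180 0 0
190 0 0
200 280 284
```

View pics/w5.png

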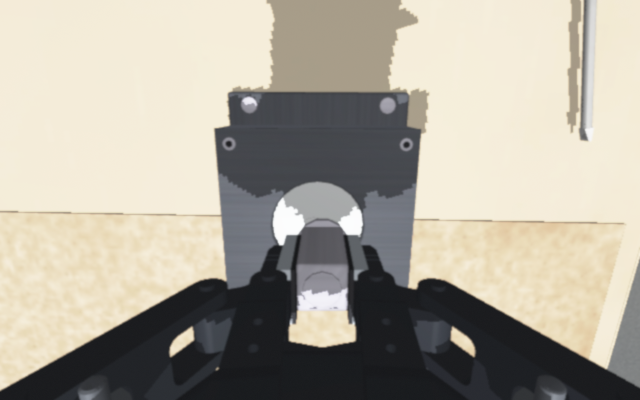

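In this picture the window is centred at u≈318 and the pin at u≈322, so the pin is about 2.6 mm too far along tool y. I'll correct that and approach to about 1 mm above contact.

Request:
step_arm([
  {"dx": 0,"dy": -0.008,"dz": 0.005,"ax": 0,"ay": 0,"az": 0,"gripper": 0},
  {"dx": 0,"dy": 0,"dz": 0,"ax": 0,"ay": 0,"az": 0,"gripper": 0},
  {"dx": 0,"dy": 0,"dz": 0.005,"ax": 0,"ay": 0,"az": 0,"gripper": 0},
  {"dx": 0,"dy": 0,"dz": 0,"ax": 0,"ay": 0,"az": 0,"gripper": 0},
  {"dx": 0,"dy": 0,"dz": 0,"ax": 0,"ay": 0,"az": 0,"gripper": 0},
])

```text
clock: 8.35
eef_pos: [523.9, 174.3, 97.8]
tool_rot: [-3.142, -0.0, 2.898]
force: [-1.0, 0.6, -0.2]
width: 19.3
gripper_force: 59.3
```

Request:
step_arm([
  {"dx": 0,"dy": 0,"dz": 0.004,"ax": 0,"ay": 0,"az": 0,"gripper": 0},
  {"dx": 0,"dy": 0,"dz": 0.004,"ax": 0,"ay": 0,"az": 0,"gripper": 0},
  {"dx": 0,"dy": 0,"dz": 0,"ax": 0,"ay": 0,"az": 0,"gripper": 0},
])

```text
clock: 8.72
eef_pos: [524.1, 174.3, 95.8]
tool_rot: [3.141, 0.0, 2.898]
force: [-1.4, -0.9, 4.5]
width: 19.6
gripper_force: 60.1
```

Request:
step_arm([
  {"dx": 0,"dy": 0,"dz": 0.005,"ax": 0,"ay": 0,"az": 0,"gripper": 0},
  {"dx": 0,"dy": 0,"dz": 0,"ax": 0,"ay": 0,"az": 0,"gripper": 0},
  {"dx": 0,"dy": 0,"dz": 0,"ax": 0,"ay": 0,"az": 0,"gripper": 0},
])

```text
clock: 9.1
eef_pos: [524.1, 174.4, 94.5]
tool_rot: [3.141, 0.0, 2.898]
force: [-1.0, -0.0, 5.8]
width: 19.0
gripper_force: 60.3
```

Request:
step_arm([
  {"dx": 0.004,"dy": 0,"dz": 0.002,"ax": 0,"ay": 0,"az": 0,"gripper": 0},
  {"dx": 0.003,"dy": 0,"dz": 0,"ax": 0,"ay": 0,"az": 0,"gripper": 0},
  {"dx": 0.003,"dy": 0,"dz": 0,"ax": 0,"ay": 0,"az": 0,"gripper": 0},
  {"dx": 0,"dy": 0,"dz": 0,"ax": 0,"ay": 0,"az": 0,"gripper": 0},
])

```text
clock: 9.6
eef_pos: [523.5, 174.4, 94.4]
tool_rot: [3.14, 0.005, 2.897]
force: [2.6, -1.8, 6.9]
width: 19.3
gripper_force: 60.4
```

Request:
step_arm([
  {"dx": 0.003,"dy": 0,"dz": 0,"ax": 0,"ay": 0,"az": 0,"gripper": 0},
  {"dx": 0.003,"dy": 0,"dz": 0,"ax": 0,"ay": 0,"az": 0,"gripper": 0},
  {"dx": 0,"dy": 0,"dz": 0,"ax": 0,"ay": 0,"az": 0,"gripper": 0},
  {"dx": 0,"dy": 0,"dz": 0,"ax": 0,"ay": 0,"az": 0,"gripper": 0},
])

```text
clock: 10.1
eef_pos: [522.7, 174.9, 94.6]
tool_rot: [3.139, 0.006, 2.896]
force: [4.1, -2.2, 6.7]
width: 19.0
gripper_force: 60.3
```

Request:
step_arm([
  {"dx": 0.004,"dy": 0,"dz": 0,"ax": 0,"ay": 0,"az": 0,"gripper": 0},
  {"dx": 0.004,"dy": 0,"dz": 0,"ax": 0,"ay": 0,"az": 0,"gripper": 0},
  {"dx": 0,"dy": 0,"dz": 0,"ax": 0,"ay": 0,"az": 0,"gripper": 0},
  {"dx": 0,"dy": 0,"dz": 0,"ax": 0,"ay": 0,"az": 0,"gripper": 0},
])

```text
clock: 10.6
eef_pos: [520.6, 175.7, 94.7]
tool_rot: [3.139, 0.007, 2.896]
force: [2.7, -0.8, 6.4]
width: 19.4
gripper_force: 60.4
```

Request:
step_arm([
  {"dx": 0,"dy": 0.004,"dz": 0,"ax": 0,"ay": 0,"az": 0,"gripper": 0},
  {"dx": 0,"dy": 0.004,"dz": 0,"ax": 0,"ay": 0,"az": 0,"gripper": 0},
  {"dx": 0,"dy": 0.004,"dz": 0,"ax": 0,"ay": 0,"az": 0,"gripper": 0},
  {"dx": 0,"dy": 0,"dz": 0,"ax": 0,"ay": 0,"az": 0,"gripper": 0},
  {"dx": 0,"dy": 0,"dz": 0,"ax": 0,"ay": 0,"az": 0,"gripper": 0},
])

```text
clock: 11.22
eef_pos: [520.0, 177.7, 94.3]
tool_rot: [-3.141, 0.004, 2.896]
force: [2.1, -3.8, 6.9]
width: 19.2
gripper_force: 60.4
```

Request:
step_arm([
  {"dx": -0.006,"dy": -0.003,"dz": 0,"ax": 0,"ay": 0,"az": 0,"gripper": 0},
  {"dx": -0.006,"dy": 0,"dz": 0,"ax": 0,"ay": 0,"az": 0,"gripper": 0},
  {"dx": -0.006,"dy": 0,"dz": 0,"ax": 0,"ay": 0,"az": 0,"gripper": 0},
  {"dx": -0.006,"dy": 0,"dz": 0,"ax": 0,"ay": 0,"az": 0,"gripper": 0},
  {"dx": 0,"dy": 0,"dz": 0,"ax": 0,"ay": 0,"az": 0,"gripper": 0},
  {"dx": 0,"dy": 0,"dz": 0,"ax": 0,"ay": 0,"az": 0,"gripper": 0},
])

```text
clock: 11.98
eef_pos: [522.1, 177.2, 93.5]
tool_rot: [-3.14, -0.005, 2.898]
force: [-5.1, 0.3, 8.9]
width: 19.5
gripper_force: 60.7
```

Request:
step_arm([
  {"dx": -0.004,"dy": 0,"dz": -0.003,"ax": 0,"ay": 0,"az": 0,"gripper": 0},
  {"dx": -0.004,"dy": 0,"dz": 0,"ax": 0,"ay": 0,"az": 0,"gripper": 0},
  {"dx": -0.004,"dy": 0,"dz": 0,"ax": 0,"ay": 0,"az": 0,"gripper": 0},
  {"dx": 0,"dy": 0,"dz": 0,"ax": 0,"ay": 0,"az": 0,"gripper": 0},
  {"dx": 0,"dy": 0,"dz": 0,"ax": 0,"ay": 0,"az": 0,"gripper": 0},
])

```text
clock: 12.6
eef_pos: [526.1, 176.5, 94.3]
tool_rot: [-3.141, -0.004, 2.898]
force: [-3.9, 0.1, 6.5]
width: 19.5
gripper_force: 60.4
```

Request:
step_arm([
  {"dx": -0.004,"dy": 0,"dz": 0,"ax": 0,"ay": 0,"az": 0,"gripper": 0},
  {"dx": -0.004,"dy": 0,"dz": 0,"ax": 0,"ay": 0,"az": 0,"gripper": 0},
  {"dx": -0.004,"dy": 0,"dz": 0,"ax": 0,"ay": 0,"az": 0,"gripper": 0},
  {"dx": -0.002,"dy": 0,"dz": 0,"ax": 0,"ay": 0,"az": 0,"gripper": 0},
  {"dx": 0,"dy": 0,"dz": 0,"ax": 0,"ay": 0,"az": 0,"gripper": 0},
])

```text
clock: 13.22
eef_pos: [530.1, 175.6, 94.3]
tool_rot: [-3.141, -0.004, 2.898]
force: [-4.5, 0.9, 7.1]
width: 19.1
gripper_force: 60.4
```

Request:
step_arm([
  {"dx": 0.008,"dy": -0.006,"dz": 0,"ax": 0,"ay": 0,"az": 0,"gripper": 0},
  {"dx": 0.006,"dy": -0.006,"dz": 0,"ax": 0,"ay": 0,"az": 0,"gripper": 0},
  {"dx": 0.004,"dy": -0.006,"dz": 0,"ax": 0,"ay": 0,"az": 0,"gripper": 0},
  {"dx": 0,"dy": -0.005,"dz": 0,"ax": 0,"ay": 0,"az": 0,"gripper": 0},
  {"dx": 0,"dy": 0,"dz": 0,"ax": 0,"ay": 0,"az": 0,"gripper": 0},
  {"dx": 0,"dy": 0,"dz": 0,"ax": 0,"ay": 0,"az": 0,"gripper": 0},
])

```text
clock: 13.98
eef_pos: [525.9, 170.2, 94.4]
tool_rot: [3.14, 0.001, 2.898]
force: [2.5, 2.7, 3.6]
width: 19.1
gripper_force: 59.9
```

Request:
step_arm([
  {"dx": 0,"dy": 0,"dz": 0.003,"ax": 0,"ay": 0,"az": 0,"gripper": 0},
  {"dx": 0,"dy": 0,"dz": 0.003,"ax": 0,"ay": 0,"az": 0,"gripper": 0},
  {"dx": 0,"dy": 0,"dz": 0,"ax": 0,"ay": 0,"az": 0,"gripper": 0},
])

```text
clock: 14.35
eef_pos: [526.1, 170.2, 92.7]
tool_rot: [3.14, 0.002, 2.898]
force: [3.9, 4.2, 4.3]
width: 19.3
gripper_force: 60.0
```

The push fell to about 4 N while the pin went deeper, so it is in the bore. I'll relieve the side load next, then go down.

Request:
step_arm([
  {"dx": -0.004,"dy": 0.006,"dz": 0,"ax": 0,"ay": 0,"az": 0,"gripper": 0},
  {"dx": -0.003,"dy": 0.006,"dz": 0.003,"ax": 0,"ay": 0,"az": 0,"gripper": 0},
  {"dx": 0,"dy": 0,"dz": 0.003,"ax": 0,"ay": 0,"az": 0,"gripper": 0},
  {"dx": 0,"dy": 0,"dz": 0,"ax": 0,"ay": 0,"az": 0,"gripper": 0},
  {"dx": 0,"dy": 0,"dz": 0,"ax": 0,"ay": 0,"az": 0,"gripper": 0},
])

```text
clock: 14.98
eef_pos: [527.4, 172.2, 90.1]
tool_rot: [-3.141, -0.002, 2.897]
force: [-0.6, -2.3, -0.2]
width: 19.0
gripper_force: 59.3
```

Request:
step_arm([
  {"dx": 0,"dy": -0.003,"dz": 0.006,"ax": 0,"ay": 0,"az": 0,"gripper": 0},
  {"dx": 0,"dy": 0,"dz": 0.006,"ax": 0,"ay": 0,"az": 0,"gripper": 0},
  {"dx": 0,"dy": 0,"dz": 0.006,"ax": 0,"ay": 0,"az": 0,"gripper": 0},
  {"dx": 0,"dy": 0,"dz": 0,"ax": 0,"ay": 0,"az": 0,"gripper": 0},
])

```text
clock: 15.48
eef_pos: [527.5, 172.0, 85.1]
tool_rot: [-3.142, -0.001, 2.898]
force: [-3.0, -0.3, 2.5]
width: 19.4
gripper_force: 59.9
```

Request:
step_arm([
  {"dx": 0.004,"dy": 0,"dz": 0.006,"ax": 0,"ay": 0,"az": 0,"gripper": 0},
  {"dx": 0,"dy": 0,"dz": 0.006,"ax": 0,"ay": 0,"az": 0,"gripper": 0},
  {"dx": 0,"dy": 0,"dz": 0.006,"ax": 0,"ay": 0,"az": 0,"gripper": 0},
  {"dx": 0,"dy": 0,"dz": 0,"ax": 0,"ay": 0,"az": 0,"gripper": 0},
  {"dx": 0,"dy": 0,"dz": 0,"ax": 0,"ay": 0,"az": 0,"gripper": 0},
])

```text
clock: 16.1
eef_pos: [527.3, 172.1, 80.0]
tool_rot: [3.141, 0.001, 2.897]
force: [-0.6, 0.8, 2.5]
width: 18.9
gripper_force: 59.9
```

Request:
step_arm([
  {"dx": 0,"dy": 0,"dz": 0.005,"ax": 0,"ay": 0,"az": 0,"gripper": 0},
  {"dx": 0,"dy": 0,"dz": 0.004,"ax": 0,"ay": 0,"az": 0,"gripper": 0},
  {"dx": 0,"dy": 0,"dz": 0,"ax": 0,"ay": 0,"az": 0,"gripper": 0},
  {"dx": 0,"dy": 0,"dz": 0,"ax": 0,"ay": 0,"az": 0,"gripper": 0},
])

```text
clock: 16.6
eef_pos: [527.2, 172.1, 77.3]
tool_rot: [3.141, 0.001, 2.897]
force: [1.6, -0.3, 3.6]
width: 19.4
gripper_force: 59.9
```

Request:
step_arm([
  {"dx": 0,"dy": 0,"dz": 0.004,"ax": 0,"ay": 0,"az": 0,"gripper": 0},
  {"dx": 0,"dy": 0,"dz": 0.002,"ax": 0,"ay": 0,"az": 0,"gripper": 0},
  {"dx": 0,"dy": 0,"dz": 0,"ax": 0,"ay": 0,"az": 0,"gripper": 0},
  {"dx": 0,"dy": 0,"dz": 0,"ax": 0,"ay": 0,"az": 0,"gripper": 0},
])

```text
clock: 17.1
eef_pos: [527.2, 172.0, 75.6]
tool_rot: [3.141, 0.001, 2.897]
force: [2.4, -0.3, 4.7]
width: 19.2
gripper_force: 60.1
```

Request:
step_arm([
  {"dx": -0.003,"dy": 0,"dz": 0.004,"ax": 0,"ay": 0,"az": 0,"gripper": 0},
  {"dx": 0,"dy": 0,"dz": 0,"ax": 0,"ay": 0,"az": 0,"gripper": 0},
  {"dx": 0,"dy": 0,"dz": 0,"ax": 0,"ay": 0,"az": 0,"gripper": 0},
  {"dx": 0,"dy": 0,"dz": 0,"ax": 0,"ay": 0,"az": 0,"gripper": 0},
])

```text
clock: 17.6
eef_pos: [527.3, 172.0, 74.4]
tool_rot: [3.142, -0.001, 2.898]
force: [0.6, -0.5, 6.8]
width: 18.9
gripper_force: 60.4
```

Request:
step_arm([
  {"dx": 0,"dy": 0,"dz": 0.003,"ax": 0,"ay": 0,"az": 0,"gripper": 0},
  {"dx": 0,"dy": 0,"dz": 0,"ax": 0,"ay": 0,"az": 0,"gripper": 0},
  {"dx": 0,"dy": 0,"dz": 0,"ax": 0,"ay": 0,"az": 0,"gripper": 0},
])

```text
clock: 17.98
eef_pos: [527.3, 172.1, 73.7]
tool_rot: [3.141, -0.001, 2.898]
force: [0.2, 0.9, 8.1]
width: 19.1
gripper_force: 60.5
```

Request:
step_arm([
  {"dx": 0,"dy": 0,"dz": -0.005,"ax": 0,"ay": 0,"az": 0,"gripper": 0},
  {"dx": 0,"dy": 0,"dz": 0,"ax": 0,"ay": 0,"az": 0,"gripper": 0},
  {"dx": 0,"dy": 0,"dz": 0,"ax": 0,"ay": 0,"az": 0,"gripper": 0},
])

```text
clock: 18.35
eef_pos: [527.3, 172.0, 74.9]
tool_rot: [3.141, -0.001, 2.898]
force: [0.7, 0.4, 5.7]
width: 19.2
gripper_force: 60.4
```

The force follows the plate's spring rate (about 2 N/mm), so the collar is seated. I'll release and then retreat.

Request:
step_arm([
  {"dx": 0,"dy": 0,"dz": -0.001,"ax": 0,"ay": 0,"az": 0,"gripper": 0.35},
  {"dx": 0,"dy": 0,"dz": 0,"ax": 0,"ay": 0,"az": 0,"gripper": 0.6},
  {"dx": 0,"dy": 0,"dz": 0,"ax": 0,"ay": 0,"az": 0,"gripper": 1},
  {"dx": 0,"dy": 0,"dz": 0,"ax": 0,"ay": 0,"az": 0,"gripper": 1},
  {"dx": 0,"dy": 0,"dz": 0,"ax": 0,"ay": 0,"az": 0,"gripper": 1},
  {"dx": 0,"dy": 0,"dz": 0,"ax": 0,"ay": 0,"az": 0,"gripper": 1},
  {"dx": 0,"dy": 0,"dz": 0,"ax": 0,"ay": 0,"az": 0,"gripper": 1},
  {"dx": 0,"dy": 0,"dz": 0,"ax": 0,"ay": 0,"az": 0,"gripper": 1},
])

```text
clock: 19.35
eef_pos: [527.7, 171.8, 75.1]
tool_rot: [3.142, -0.0, 2.897]
force: [0.7, -0.3, -0.4]
width: 85.8
gripper_force: 0.0
```

Request:
step_arm([
  {"dx": 0,"dy": 0,"dz": -0.05,"ax": 0,"ay": 0,"az": 0,"gripper": 1},
  {"dx": 0,"dy": 0,"dz": -0.1,"ax": 0,"ay": 0,"az": 0,"gripper": 1},
  {"dx": 0,"dy": 0,"dz": -0.15,"ax": 0,"ay": 0,"az": 0,"gripper": 1},
  {"dx": 0,"dy": 0,"dz": -0.1,"ax": 0,"ay": 0,"az": 0,"gripper": 1},
  {"dx": 0,"dy": 0,"dz": 0,"ax": 0,"ay": 0,"az": 0,"gripper": 1},
  {"dx": 0,"dy": 0,"dz": 0,"ax": 0,"ay": 0,"az": 0,"gripper": 1},
])

```text
clock: 20.1
eef_pos: [527.2, 171.7, 195.1]
tool_rot: [-3.141, -0.0, 2.898]
force: [-0.2, 0.3, -0.2]
width: 85.3
gripper_force: 0.0
```

```bash
python3 - <<'E'
from h import *
plan([527,172,200])
im=grab('wrist'); P=cloud(im); A=P.reshape(-1,3)
q=A[(np.hypot(A[:,0]-527,A[:,1]-172)<25)&(A[:,2]>75)&(A[:,2]<115)]
print('head top z',np.percentile(q[:,2],[50,80,95]).round(1)); t=q[q[:,2]>np.percentile(q[:,2],95)-4];print(np.median(t,0),t.shape,np.linalg.lstsq(np.c_[t[:,:2]-t[:,:2].mean(0),np.ones(len(t))],t[:,2],rcond=None)[0])
cv2.imwrite('pics/w6.png',cv2.resize(im['color'][80:320,200:440],(600,600))[:,:,::-1])
E
```

```text
pos [527.2 171.7 195.1] rot [-180.   -0.  166.] F [-0.2  0.3 -0.2] w 85.3 grip 0.0 t 20.1
  az 0 d [ 0.001  0.001 -0.016] dist 4.9
head top z [86.3 87.1 87.8]
[526.97596997 171.80228337  86.38061609] (727, 3) [2.28441235e-02 1.75833991e-03 8.63666706e+01]
```

View pics/w6.png

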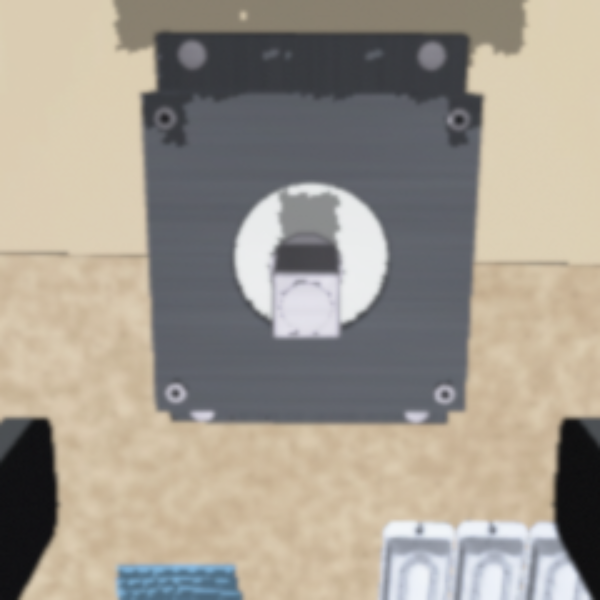

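The picture shows the pin upright in the window at (308,290) in the crop. Its head top is at 86.4 mm, against 39.5 + 46 = 85.5 mm when home. Wrist depth reads about 0.6–0.9 mm high (cover 43.6 for 43, pin top in the stand 74.8 for 74), so the pin is fully home and released. I'm handing the job in.

```bash
python3 -c "
from cell import ctrl
print(ctrl.finish_job())"
```

```text
the job is handed in; nothing more can be done
None
```

The pin is in the fixture's bore with its collar seated on the sprung plate and released; the plate stayed clear of its stop (8.9 N peak reading, stop about 20 N), and the job was handed in at about 20 s.

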